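# Gauge the keg plug and put it in its pocket

## Robot

A 6-joint arm with a two-finger parallel gripper is mounted at the origin on the work surface. World frame = base frame: x ahead of the robot, y to its left, z up, the work surface at z = 0. Lengths are in m, angles in rad, forces in N, time in s.
With the tool pointing down it reaches from about 0.25 to 0.725 m from the base axis. Payload 4 kg.
Tool frame: the origin (TCP) lies midway between the tips of the shut fingers; the grasp point (between the pads) lies arm.grasp_offset behind it (arm.grasp_offset is the distance from the TCP to the grasp point, in m); z points along the fingers, y is the line along which they close (so a half turn about z gives the same grasp; the last joint's range is limited). The gripper opens to 85 mm and grips with 20 to 120 N. Pads are 22 mm wide; open, the fingers measure 114 mm over their backs; the gripper's body (76 mm by 85 mm) begins 54 mm behind the grasp point. The pads swing forward as they close: fully open they stand 13 mm farther back than shut.
Start: joints at [-1.225, 0.241, 0.005, 1.335, 0, 1.571], TCP at [0.169, -0.47, 0.231] pointing down, gripper open.
Joint ranges: [-2.72, 2.72], [-1.05, 1.87], [-1.09, 1.28], [-1.99, 2.15], [-1.42, 1.44], [-3.14, 3.14]. Speed limits (rad/s): [2.79, 2.79, 3.14, 3.14, 3.14, 3.14].

## Interface

Orientations are given as a unit quaternion [x, y, z, w].
In Python, from plant import arm gives the robot as it stands.
- The arm moves only by the tool jog_arm, never from a script. Its argument "motion" is a list of rows, each a list of 5 numbers: the finger opening in cm, from 0 to 8.54, then the shift along the tool's x, y, z in cm, then the turn about the tool's z in rad. A call has 1 to 8 rows; each row shifts and turns the commanded pose from where the row before left it, along the tool's axes as they then stand; what a row does not reach is not made up. A row lasts 1/10 s, in which the tool goes at most 50 mm and 8.59 degrees, less where a joint would pass 70% of its speed; a pose out of reach is approached as far as the arm can. A call is refused whole if a number of a shift passes 5 or a number of a turn 0.15, either way. A call with a gripper value outside its range is refused whole. The fingers move at their own pace and stop on an object; "force" is the grip in N (left out, the last holds). Time passes only in rows, so rows that do not move let the fingers close. It gives the time, the measured TCP pose, the force, the opening and the grip force at its end, in the units of the state.
- arm.get_state(): the state, without advancing time (a new reading comes with each control period).
- arm.get_image(name): name is "side" or "top"; returns a dict with "image" (480x640x3 uint8, red, green, blue), "fov_y" (degrees; the focal length in pixels is half the picture's height over the tangent of half this angle, whatever the lens; pixels are square), "cx", "cy" (the principal point, pixels), "R" (3x3) and "t" (3): a world point X has camera coordinates R X + t. Camera axes: x right, y down, z forward; pixel columns grow to the right and rows downward; lengths in m; the calibration is good to about 2 mm. A picture is of the moment at which its call begins. There is no depth.
- arm.job_done(): hands the job in; it is judged then, once.
The state is a dict: "clock": time; "joints": joint angles; "joint_vel": joint speeds; "effort": joint torques, N m; "tcp_pos": TCP position; "eef_rot": TCP orientation; "force": force on the tool from outside, world axes, zero at the start; "moment": the same for the moment, N m; "grip_width": finger opening in m; "grip_force": force on a finger pad.
Only numpy, scipy, OpenCV 4.12 (cv2) and the standard library are available. Lean on these libraries where they do the work, as an engineer would, in place of code of your own. Each camera call takes 0.05 s, during which the arm holds its last target. There are 200 camera calls.

## Task

Feel with the gripper's fingertips first the top of the red gauge step and then the top of the wooden keg plug standing on the white spot beside it, to learn whether that plug is taller or shorter than the step. Then stand the plug upright in the tray: in the yellow pocket if it is taller than the step, in the blue pocket if it is shorter. Leave the spare plug where it stands.

Things in the scene. Friction and masses are not known exactly. Their poses are not given: they have to be found in the camera images.
- plug_a (a point): One of two look-alike upright round pale wooden keg plugs with two thin brass bands, 34 mm in diameter. One plug is 75 mm tall, the other 50 mm; which of plug_a and plug_b is the tall one is not told, and which of them stands beside the gauge changes from run to run; the other is the spare. Both stand on the table top at the start. This point lies on the plug's axis 30 mm above its foot; z is up along the axis. About 60 g.
- plug_b (a point): The other of the two look-alike upright round pale wooden keg plugs with two thin brass bands, 34 mm in diameter. One plug is 75 mm tall, the other 50 mm; which of plug_a and plug_b is the tall one is not told, and which of them stands beside the gauge changes from run to run; the other is the spare. Both stand on the table top at the start. This point lies on the plug's axis 30 mm above its foot; z is up along the axis. About 60 g.
- gauge: Fixed metal gauge step: a 44 x 44 mm block with a red flat top 62 mm above the table, on a 70 x 70 x 10 mm foot. The origin lies on the table under the block's centre, z up. In its frame a flat white spot (54 mm across, black rim, on the table) lies at x = 0, y = -90 mm: the plug to be judged stands on it, within about 6 mm of its centre.
- rack: Fixed dark wooden tray, 100 x 190 mm (x, y), with two open pockets side by side, each about 90 x 87 mm inside, floor 5 mm above the table, walls 15 mm above the table and 5 mm thick. The origin lies on the table under the tray's centre, z up; the tray may be turned any way round. In its frame the pocket with the yellow floor (plugs taller than the step) is centred at x = 0, y = +46 mm, the pocket with the blue floor (shorter plugs) at x = 0, y = -46 mm.
There are look-alikes about, which are no part of the job. Several things look just like the rack: the one meant starts farthest to the robot's left. What is shaped like the part that bears plug_b but black or orange is not meant.

How it is judged:
By the outcome, as a careful person would: the job done as asked, in the order asked, and still so for the second after the job is handed in, with the robot touching nothing.
It also fails if it takes over 40 s, if anything falls off the work surface, if the arm or the gripper's body presses on something with over 40 N, if the wrist force passes 120 N, or if a joint passes its speed limit or range.

## Working session

There is one attempt and no reset: what is moved stays moved. The work goes in short steps, Python scripts to look and compute and a tool call to move; the robot and the scene stay as the last step left them, time stands still between calls to the robot, and variables do not carry over. Pictures are saved under pics/ and viewed, at most 10 in all, crops included, and the job is handed in when it is done.

Besides the shell and the picture viewer there is one more tool, called after "Call:" by a JSON object that holds its "method" and its "body", one argument or row to a line. jog_arm: Moves the arm, as the interface text tells. Its arguments: {"type":"object","properties":{"motion":{"type":"array"},"force":{"type":"number"}},"required":["motion"]}

```bash
mkdir -p pics
cat > h.py <<'E'
import numpy as np, cv2
from plant import arm
def snap(n,f):
    d=arm.get_image(n); cv2.imwrite(f'pics/{f}.png',d['image'][:,:,::-1]); return d
def px(d,u,v,z):
    f=240/np.tan(np.radians(d['fov_y'])/2); R=np.array(d['R']);t=np.array(d['t'])
    r=R.T@np.array([(u-d['cx'])/f,(v-d['cy'])/f,1]); c=-R.T@t
    return (c+r*(z-c[2])/r[2]).round(4)
def proj(d,X):
    f=240/np.tan(np.radians(d['fov_y'])/2); c=np.array(d['R'])@X+d['t']
    return (c[:2]/c[2]*f+[d['cx'],d['cy']]).round(1)
E
python3 - <<'E'
from h import *
import pickle
for n in('top','side'):
    d=snap(n,n+'0'); pickle.dump(d,open(n+'.pkl','wb')); print(n,d['fov_y'],d['cx'],d['cy'],-np.array(d['R']).T@d['t'],np.array(d['R']).round(2).tolist())
s=arm.get_state();print(s,arm.grasp_offset)
E
```

```text
top 56.06631190322997 324.2812111937026 242.1448200326684 [ 0.36158666 -0.01336446  0.8870879 ] [[-0.01, -1.0, 0.02], [-1.0, 0.01, -0.06], [0.06, -0.02, -1.0]]
side 46.4037879829464 321.9129033978338 233.08098436122327 [0.27633503 0.7405985  0.92942508] [[-0.98, -0.21, -0.0], [-0.16, 0.74, -0.66], [0.14, -0.64, -0.75]]
{'clock': 0.1, 'joints': array([-1.22497320e+00,  2.41327052e-01,  3.86066877e-03,  1.33520783e+00,
       -5.89911485e-06,  1.57081580e+00]), 'joint_vel': array([ 1.28461635e-03, -2.97158484e-05,  3.91349943e-03, -1.58410513e-03,
        1.14156601e-03, -7.85320822e-04]), 'effort': array([-2.07474341e-04, -3.73137832e+01,  2.53009915e+01,  1.08905553e-02,
       -2.67934718e-05,  1.58086186e-05]), 'tcp_pos': array([ 0.16929139, -0.46986465,  0.23050793]), 'eef_rot': array([ 9.85089245e-01,  1.72041557e-01, -1.64460980e-04, -9.24433068e-04]), 'force': array([ 0.19042816, -0.21224417, -0.96376956]), 'moment': array([ 0.03512958,  0.02187443, -0.00041771]), 'grip_force': 0.0, 'grip_width': 0.08547861267071379} 0.0187
```

View pics/top0.png

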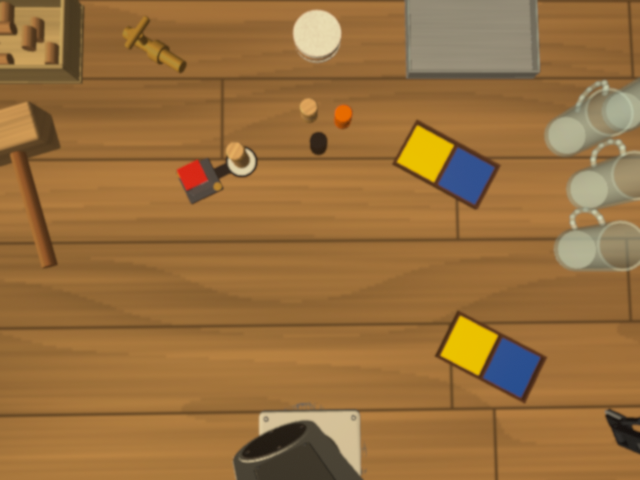

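View pics/side0.png

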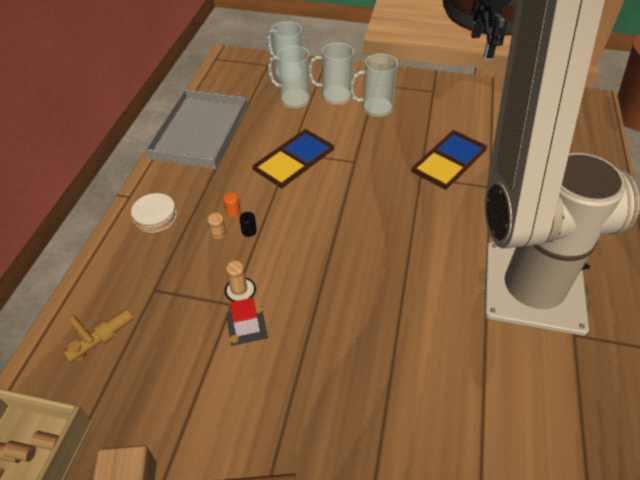

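Top: the gauge is at (194,176) and the plug on the white spot at (237,155). Candidates for the plug are pale (237,155) on the spot, which is the one meant, the pale spare at (308,107), orange (343,115) and black (318,143). The trays are at (446,165) and (490,357). The first is further to the robot's left (image left is +y), so it is the one. Next, a close crop to check.

Run:
```python
from h import *
t=cv2.imread('pics/top0.png');s=cv2.imread('pics/side0.png')
a=cv2.resize(t[125:215,165:275],None,fx=5,fy=5,interpolation=cv2.INTER_CUBIC)
b=cv2.resize(s[250:350,210:290],None,fx=4.5,fy=4.5,interpolation=cv2.INTER_CUBIC)[:450,:240+0+10]
cv2.imwrite('pics/c1.png',np.hstack([a,b]))
import pickle
d=pickle.load(open('top.pkl','rb'))
for n,u,v,z in [('tray corners',416,121,.015),('',499,165,.015),('',477,208,.015),('',394,160,.015),('yellow',426,153,.005),('blue',467,177,.005)]: print(n,px(d,u,v,z))
```

```text
tray corners [ 0.6562 -0.2131  0.015 ]
 [ 0.5672 -0.3756  0.015 ]
 [ 0.482  -0.3294  0.015 ]
 [ 0.578  -0.1679  0.015 ]
yellow [ 0.5944 -0.234   0.005 ]
blue [ 0.5456 -0.3148  0.005 ]
```

View pics/c1.png

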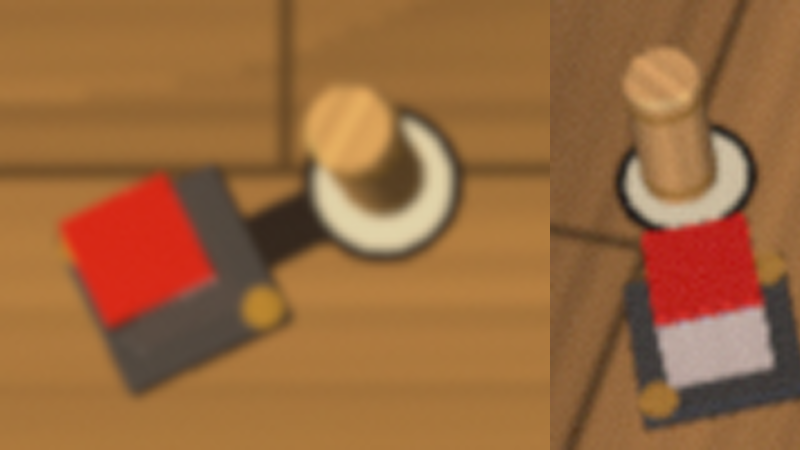

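The crop confirms the choice. The pale banded plug stands on the rimmed spot, top disc at crop (350,130), i.e. top image (235,151). The red top's centre is at crop (138,250), i.e. (192.6,175).

Run:
```python
from h import *
import pickle
d=pickle.load(open('top.pkl','rb'));e=pickle.load(open('side.pkl','rb'))
C=lambda x,y:(165+(x+.5)/5-.5,125+(y+.5)/5-.5)
S=lambda x,y:(210+(x-549.5)/4.5-.5,250+(y+.5)/4.5-.5)
for x,y in[(60,222),(165,172),(217,275),(108,328)]: print('red',px(d,*C(x,y),.062))
print('red side',np.mean([px(e,*S(x,y),.062) for x,y in[(641,236),(746,215),(763,307),(657,326)]],0))
print('spot',px(d,*C(384,183),0),px(e,*S(686,176),0))
for z in(.05,.062,.075): print(z,px(d,*C(350,130),z),px(e,*S(662,80),z))
print('spare',[(px(d,308,106,z),px(e,215,219,z)) for z in(.05,.075)])
```

```text
red [0.5512 0.2425 0.062 ]
red [0.5697 0.2042 0.062 ]
red [0.5312 0.1848 0.062 ]
red [0.5117 0.2245 0.062 ]
red side [0.5407 0.2151 0.062 ]
spot [0.5806 0.1338 0.    ] [0.5819 0.1308 0.    ]
0.05 [0.5885 0.1383 0.05  ] [0.5916 0.1166 0.05  ]
0.062 [0.5852 0.1362 0.062 ] [0.5873 0.1251 0.062 ]
0.075 [0.5817 0.1338 0.075 ] [0.5827 0.1343 0.075 ]
spare [(array([ 0.6738, -0.    ,  0.05  ]), array([0.6731, 0.0014, 0.05  ])), (array([ 6.645e-01, -4.000e-04,  7.500e-02]), array([0.6618, 0.0224, 0.075 ]))]
```

```bash
cat >> h.py <<'E'
from scipy.spatial.transform import Rotation as Ro
def rows(target,turn,n,g,step=.044):
    s=arm.get_state(); R=Ro.from_quat(s['eef_rot']); p=np.array(s['tcp_pos']); D=np.array(target)-p
    print('clock',s['clock'],'tcp',p.round(4),'yawx',np.degrees(np.arctan2(*R.as_matrix()[1::-1,0])).round(1),'F',s['force'].round(2),'w',round(s['grip_width'],4),'gf',s['grip_force'],'D',D.round(4),'j',s['joints'].round(2))
    out=[]
    for i in range(n):
        out.append([g]+(R.inv().apply(D/n)*100).round(2).tolist()+[round(turn/n,3)]); R=R*Ro.from_euler('z',turn/n)
    print(out)
E
python3 -c "
from h import *
rows([.541,.2145,.12],-1.70,20,0)"
```

```text
clock 0.1 tcp [ 0.1693 -0.4699  0.2305] yawx 19.8 F [ 0.19 -0.21 -0.96] w 0.0855 gf 0.0 D [ 0.3717  0.6844 -0.1105] j [-1.22  0.24  0.    1.34 -0.    1.57]
[[0, 2.91, -2.59, 0.56, -0.085], [0, 3.12, -2.33, 0.56, -0.085], [0, 3.3, -2.06, 0.56, -0.085], [0, 3.47, -1.77, 0.56, -0.085], [0, 3.61, -1.47, 0.56, -0.085], [0, 3.72, -1.16, 0.56, -0.085], [0, 3.8, -0.84, 0.56, -0.085], [0, 3.86, -0.51, 0.56, -0.085], [0, 3.89, -0.18, 0.56, -0.085], [0, 3.89, 0.15, 0.56, -0.085], [0, 3.86, 0.48, 0.56, -0.085], [0, 3.81, 0.8, 0.56, -0.085], [0, 3.73, 1.12, 0.56, -0.085], [0, 3.62, 1.44, 0.56, -0.085], [0, 3.48, 1.74, 0.56, -0.085], [0, 3.32, 2.03, 0.56, -0.085], [0, 3.14, 2.3, 0.56, -0.085], [0, 2.93, 2.56, 0.56, -0.085], [0, 2.7, 2.8, 0.56, -0.085], [0, 2.46, 3.02, 0.56, -0.085]]
```

Call:
{"method": "jog_arm", "body": {
  "motion": [
    [0, 2.9, -2.6, 0.5, -0.085],
    [0, 3.1, -2.3, 0.5, -0.085],
    [0, 3.3, -2.1, 0.5, -0.085],
    [0, 3.5, -1.8, 0.5, -0.085],
    [0, 3.6, -1.5, 0.5, -0.085],
    [0, 3.7, -1.2, 0.5, -0.085],
    [0, 3.8, -0.8, 0.5, -0.085],
    [0, 3.9, -0.5, 0.5, -0.085]
  ]
}}

```text
clock: 0.9
tcp_pos: [0.3181, -0.1944, 0.1909]
eef_rot: [0.871, 0.492, -0.0, -0.0]
force: [0.4, -0.1, 0.1]
grip_width: -0.0002
grip_force: 0.0
```

Call:
{"method": "jog_arm", "body": {
  "motion": [
    [0, 3.9, -0.2, 0.6, -0.085],
    [0, 3.9, 0.15, 0.6, -0.085],
    [0, 3.9, 0.5, 0.6, -0.085],
    [0, 3.8, 0.8, 0.6, -0.085],
    [0, 3.7, 1.1, 0.6, -0.085],
    [0, 3.6, 1.4, 0.6, -0.085],
    [0, 0, 0, 0, 0]
  ]
}}

```text
clock: 1.6
tcp_pos: [0.4303, 0.0128, 0.1543]
eef_rot: [0.717, 0.697, 0.0, -0.001]
force: [-0.4, -0.7, -0.1]
grip_width: 0.0001
grip_force: 0.0
```

```bash
python3 -c "
from h import *
rows([.541,.2145,.09],-.51,6,0)"
```

```text
clock 1.6 tcp [0.4303 0.0128 0.1543] yawx 88.4 F [-0.42 -0.73 -0.09] w 0.0001 gf 0.0 D [ 0.1107  0.2017 -0.0643] j [ 0.03  0.16 -0.31  1.11  0.    1.63]
[[0, 3.41, 1.75, 1.07, -0.085], [0, 3.25, 2.03, 1.07, -0.085], [0, 3.07, 2.3, 1.07, -0.085], [0, 2.86, 2.56, 1.07, -0.085], [0, 2.63, 2.79, 1.07, -0.085], [0, 2.39, 3.0, 1.07, -0.085]]
```

Call:
{"method": "jog_arm", "body": {
  "motion": [
    [0, 3.4, 1.75, 1.0, -0.085],
    [0, 3.25, 2.05, 1.0, -0.085],
    [0, 3.05, 2.3, 1.0, -0.085],
    [0, 2.85, 2.55, 1.0, -0.085],
    [0, 2.65, 2.8, 1.0, -0.085],
    [0, 2.4, 3.0, 1.0, -0.085],
    [0, 0, 0, 0, 0],
    [0, 0, 0, 0, 0]
  ]
}}

```text
clock: 2.4
tcp_pos: [0.5405, 0.2097, 0.0942]
eef_rot: [0.521, 0.854, -0.001, -0.001]
force: [-0.2, 0.4, 0.2]
grip_width: 0.0001
grip_force: 0.0
```

```bash
python3 -c "
from h import *
rows([.541,.2145,.068],0,3,0)"
```

```text
clock 2.4 tcp [0.5405 0.2097 0.0942] yawx 117.2 F [-0.24  0.44  0.2 ] w 0.0001 gf 0.0 D [ 0.0005  0.0048 -0.0262] j [ 0.37  0.49 -0.    1.08 -0.    1.47]
[[0, 0.14, 0.09, 0.87, 0.0], [0, 0.14, 0.09, 0.87, 0.0], [0, 0.14, 0.09, 0.87, 0.0]]
```

Call:
{"method": "jog_arm", "body": {
  "motion": [
    [0, 0.15, 0.1, 0.8, 0],
    [0, 0.15, 0.1, 0.8, 0],
    [0, 0.1, 0.1, 0.8, 0],
    [0, 0, 0, 0.2, 0],
    [0, 0, 0, 0.2, 0],
    [0, 0, 0, 0, 0]
  ]
}}

```text
clock: 3.0
tcp_pos: [0.542, 0.215, 0.0672]
eef_rot: [0.521, 0.854, -0.0, -0.0]
force: [0.3, 0.4, -0.5]
grip_width: 0.0004
grip_force: 0.0
```

Call:
{"method": "jog_arm", "body": {
  "motion": [
    [0, 0, 0, 0.1, 0],
    [0, 0, 0, 0, 0]
  ]
}}

```text
clock: 3.2
tcp_pos: [0.5423, 0.2152, 0.0665]
eef_rot: [0.521, 0.854, 0.0, 0.0]
force: [-0.2, -0.4, 0.0]
grip_width: -0.0002
grip_force: 0.0
```

Call:
{"method": "jog_arm", "body": {
  "motion": [
    [0, 0, 0, 0.1, 0],
    [0, 0, 0, 0, 0]
  ]
}}

```text
clock: 3.4
tcp_pos: [0.5421, 0.2152, 0.0653]
eef_rot: [0.521, 0.854, 0.0, 0.0]
force: [-0.3, -0.0, 1.0]
grip_width: 0.0001
grip_force: 0.0
```

Call:
{"method": "jog_arm", "body": {
  "motion": [
    [0, 0, 0, 0.1, 0],
    [0, 0, 0, 0, 0]
  ]
}}

```text
clock: 3.6
tcp_pos: [0.5421, 0.2151, 0.0642]
eef_rot: [0.521, 0.854, -0.0, -0.0]
force: [-0.2, -0.9, 0.7]
grip_width: -0.0001
grip_force: 0.0
```

Call:
{"method": "jog_arm", "body": {
  "motion": [
    [0, 0, 0, 0.15, 0],
    [0, 0, 0, 0, 0]
  ]
}}

```text
clock: 3.8
tcp_pos: [0.542, 0.2151, 0.0626]
eef_rot: [0.521, 0.854, -0.0, -0.0]
force: [0.4, -0.2, -0.2]
grip_width: -0.0003
grip_force: 0.0
```

Call:
{"method": "jog_arm", "body": {
  "motion": [
    [0, 0, 0, 0.1, 0],
    [0, 0, 0, 0, 0]
  ]
}}

```text
clock: 4.0
tcp_pos: [0.5422, 0.2152, 0.0621]
eef_rot: [0.521, 0.854, 0.0, 0.0]
force: [-0.9, -0.6, 1.3]
grip_width: 0.0002
grip_force: 1.1
```

Call:
{"method": "jog_arm", "body": {
  "motion": [
    [0, 0, 0, 0.1, 0],
    [0, 0, 0, 0, 0]
  ]
}}

```text
clock: 4.2
tcp_pos: [0.5422, 0.2152, 0.0621]
eef_rot: [0.521, 0.854, 0.0, 0.0]
force: [-3.6, -1.8, 8.0]
grip_width: -0.0001
grip_force: 3.9
```

Call:
{"method": "jog_arm", "body": {
  "motion": [
    [0, 0, 0, 0.05, 0],
    [0, 0, 0, 0, 0]
  ]
}}

```text
clock: 4.4
tcp_pos: [0.5423, 0.2152, 0.0621]
eef_rot: [0.521, 0.854, 0.0, 0.0]
force: [-3.0, -0.9, 9.1]
grip_width: 0.0001
grip_force: 5.2
```

Gauge top felt at z = 62.1 mm with 9 N. Next is the plug.

Call:
{"method": "jog_arm", "body": {
  "motion": [
    [0, 0, 0, -2, 0],
    [0, 0, 0, -2, 0],
    [0, 0, 0, 0, 0]
  ]
}}

```text
clock: 4.7
tcp_pos: [0.5443, 0.216, 0.1032]
eef_rot: [0.521, 0.854, 0.002, 0.002]
force: [-0.3, -0.4, 0.3]
grip_width: 0.0003
grip_force: 0.0
```

```bash
python3 -c "
from h import *
rows([.582,.134,.10],0,4,0)"
```

```text
clock 4.7 tcp [0.5443 0.216  0.1032] yawx 117.2 F [-0.28 -0.38  0.25] w 0.0003 gf 0.0 D [ 0.0377 -0.082  -0.0032] j [0.38 0.49 0.02 1.1  0.   1.47]
[[0, -2.25, -0.1, 0.08, 0.0], [0, -2.25, -0.1, 0.08, 0.0], [0, -2.25, -0.1, 0.08, 0.0], [0, -2.25, -0.1, 0.08, 0.0]]
```

Call:
{"method": "jog_arm", "body": {
  "motion": [
    [0, -2.25, -0.15, 0, 0],
    [0, -2.25, -0.15, 0.2, 0],
    [0, -2.25, -0.15, 0.3, 0],
    [0, -2.25, -0.15, 0.5, 0],
    [0, 0, 0, 0.5, 0],
    [0, 0, 0, 0, 0],
    [0, 0, 0, 0, 0]
  ]
}}

```text
clock: 5.4
tcp_pos: [0.5773, 0.1329, 0.0846]
eef_rot: [0.521, 0.854, -0.0, -0.001]
force: [0.1, -0.3, -0.1]
grip_width: 0.0003
grip_force: 0.0
```

Run:
```python
from h import *
rows([.582,.134,.078],0,1,0)
a=snap('top','t2');b=snap('side','s2')
A=cv2.resize(a['image'][120:200,190:270,::-1],None,fx=5,fy=5);B=cv2.resize(b['image'][220:320,190:290,::-1],None,fx=4,fy=4)
cv2.imwrite('pics/c2.png',np.hstack([A,B]))
```

```text
clock 5.4 tcp [0.5773 0.1329 0.0846] yawx 117.3 F [ 0.12 -0.28 -0.11] w 0.0003 gf 0.0 D [ 0.0047  0.0011 -0.0066] j [0.23 0.52 0.02 1.08 0.   1.32]
[[0, -0.12, 0.47, 0.66, 0.0]]
```

View pics/c2.png

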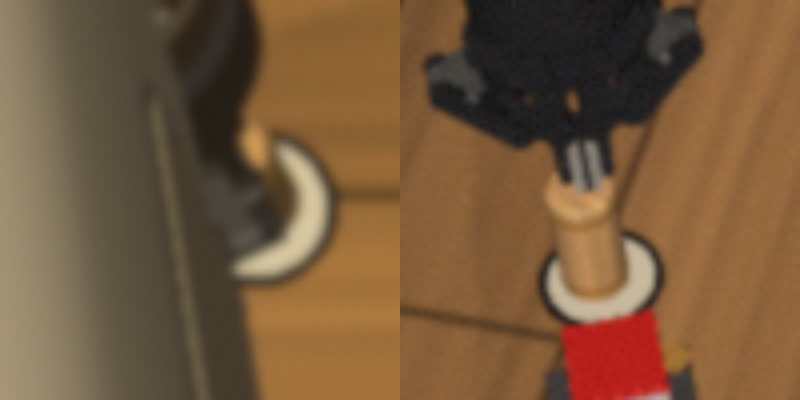

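The side crop shows the shut fingertips at (587,188), just above the plug top at (580,195) and over it. I shift about 4 mm in tool y and descend.

Call:
{"method": "jog_arm", "body": {
  "motion": [
    [0, -0.1, 0.45, 0.3, 0],
    [0, 0, 0, 0.3, 0],
    [0, 0, 0, 0.15, 0],
    [0, 0, 0, 0, 0]
  ]
}}

```text
clock: 5.9
tcp_pos: [0.582, 0.1337, 0.0773]
eef_rot: [0.521, 0.854, -0.0, -0.0]
force: [-0.7, -0.8, 0.4]
grip_width: 0.0001
grip_force: 0.0
```

Call:
{"method": "jog_arm", "body": {
  "motion": [
    [0, 0, 0, 0.1, 0],
    [0, 0, 0, 0, 0]
  ]
}}

```text
clock: 6.1
tcp_pos: [0.5824, 0.1335, 0.0767]
eef_rot: [0.521, 0.854, -0.0, -0.0]
force: [-0.8, 0.1, -0.7]
grip_width: 0.0
grip_force: 0.0
```

Call:
{"method": "jog_arm", "body": {
  "motion": [
    [0, 0, 0, 0.1, 0],
    [0, 0, 0, 0, 0]
  ]
}}

```text
clock: 6.3
tcp_pos: [0.5824, 0.1335, 0.0758]
eef_rot: [0.521, 0.854, -0.0, -0.0]
force: [-0.5, -0.2, 0.2]
grip_width: -0.0003
grip_force: 0.0
```

Call:
{"method": "jog_arm", "body": {
  "motion": [
    [0, 0, 0, 0.1, 0],
    [0, 0, 0, 0, 0]
  ]
}}

```text
clock: 6.5
tcp_pos: [0.5826, 0.1336, 0.0751]
eef_rot: [0.521, 0.854, 0.0, 0.0]
force: [-0.0, -0.1, 2.1]
grip_width: 0.0
grip_force: 1.0
```

Call:
{"method": "jog_arm", "body": {
  "motion": [
    [0, 0, 0, 0.1, 0],
    [0, 0, 0, 0, 0]
  ]
}}

```text
clock: 6.7
tcp_pos: [0.5831, 0.1337, 0.0752]
eef_rot: [0.521, 0.854, 0.001, 0.001]
force: [-1.3, -0.8, 6.2]
grip_width: 0.0002
grip_force: 3.2
```

Plug top felt at z = 75.1 mm against 62.1 mm for the step. It is taller, so it goes in the yellow pocket. Now lift, open and descend around it.

Call:
{"method": "jog_arm", "body": {
  "motion": [
    [0, 0, 0, -1.5, 0],
    [8.5, 0, 0, -1.5, 0],
    [8.5, 0, 0, 0, 0],
    [8.5, 0, 0, 0, 0],
    [8.5, 0, 0, 0, 0],
    [8.5, 0, 0, 0, 0],
    [8.5, 0, 0, 0, 0]
  ]
}}

```text
clock: 7.4
tcp_pos: [0.5819, 0.1334, 0.103]
eef_rot: [0.521, 0.854, -0.001, -0.001]
force: [0.4, -0.4, 0.9]
grip_width: 0.0845
grip_force: 0.0
```

Run:
```python
from h import *
rows([.582,.134,.028],0,5,8.5)
b=snap('side','s3')
B=cv2.resize(b['image'][200:340,170:310,::-1],None,fx=4,fy=4)
cv2.imwrite('pics/c3.png',B)
```

```text
clock 7.4 tcp [0.5819 0.1334 0.103 ] yawx 117.2 F [ 0.44 -0.42  0.86] w 0.0845 gf 0.0 D [ 0.0001  0.0006 -0.075 ] j [0.23 0.51 0.06 1.12 0.   1.32]
[[8.5, 0.01, 0.01, 1.5, 0.0], [8.5, 0.01, 0.01, 1.5, 0.0], [8.5, 0.01, 0.01, 1.5, 0.0], [8.5, 0.01, 0.01, 1.5, 0.0], [8.5, 0.01, 0.01, 1.5, 0.0]]
```

View pics/c3.png

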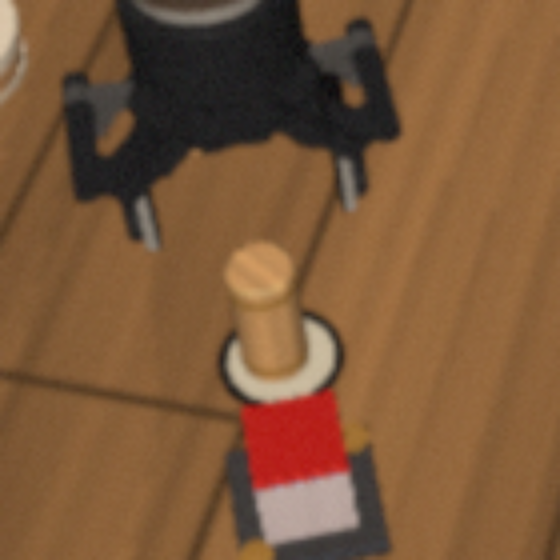

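The plug is upright at (260,270), with the open fingertips at (150,245) and (350,205) on either side of it. Descend and grip.

Call:
{"method": "jog_arm", "body": {
  "motion": [
    [8.5, 0, 0, 1.5, 0],
    [8.5, 0, 0, 1.5, 0],
    [8.5, 0, 0, 1.5, 0],
    [8.5, 0, 0, 1.5, 0],
    [8.5, 0, 0, 1.5, 0],
    [8.5, 0, 0, 0, 0],
    [8.5, 0, 0, 0, 0]
  ]
}}

```text
clock: 8.15
tcp_pos: [0.5822, 0.1335, 0.0286]
eef_rot: [0.521, 0.854, -0.0, -0.0]
force: [0.7, -0.0, -0.0]
grip_width: 0.0846
grip_force: 0.0
```

Call:
{"method": "jog_arm", "body": {
  "motion": [
    [2.5, 0, 0, 0, 0],
    [2.5, 0, 0, 0, 0],
    [2.5, 0, 0, 0, 0],
    [2.5, 0, 0, 0, 0],
    [2.5, 0, 0, 0, 0],
    [2.5, 0, 0, 0, 0]
  ],
  "force": 35
}}

```text
clock: 8.75
tcp_pos: [0.5828, 0.1336, 0.0296]
eef_rot: [0.521, 0.854, 0.0, 0.0]
force: [-1.2, -0.1, 6.4]
grip_width: 0.0332
grip_force: 35.1
```

Call:
{"method": "jog_arm", "body": {
  "motion": [
    [2.5, 0, 0, -1, 0],
    [2.5, 0, 0, -2, 0],
    [2.5, 0, 0, -3, 0],
    [2.5, 0, 0, -1, 0],
    [2.5, 0, 0, 0, 0]
  ]
}}

```text
clock: 9.25
tcp_pos: [0.5839, 0.1339, 0.1008]
eef_rot: [0.521, 0.854, 0.002, 0.002]
force: [0.3, 0.0, -1.4]
grip_width: 0.0332
grip_force: 34.8
```

Run:
```python
from h import *
rows([.595,-.232,.10],0,11,2.5)
```

```text
clock 9.25 tcp [0.5839 0.1339 0.1008] yawx 117.2 F [ 0.31  0.   -1.43] w 0.0332 gf 34.835812747478485 D [ 0.0111 -0.3659 -0.0008] j [0.23 0.51 0.06 1.11 0.   1.32]
[[2.5, -3.0, -1.43, 0.0, 0.0], [2.5, -3.0, -1.43, 0.0, 0.0], [2.5, -3.0, -1.43, 0.0, 0.0], [2.5, -3.0, -1.43, 0.0, 0.0], [2.5, -3.0, -1.43, 0.0, 0.0], [2.5, -3.0, -1.43, 0.0, 0.0], [2.5, -3.0, -1.43, 0.0, 0.0], [2.5, -3.0, -1.43, 0.0, 0.0], [2.5, -3.0, -1.43, 0.0, 0.0], [2.5, -3.0, -1.43, 0.0, 0.0], [2.5, -3.0, -1.43, 0.0, 0.0]]
```

Call:
{"method": "jog_arm", "body": {
  "motion": [
    [2.5, -1.5, -0.7, -2, 0],
    [2.5, -3, -1.45, -2, 0],
    [2.5, -3, -1.45, -1, 0],
    [2.5, -3, -1.45, 0, 0],
    [2.5, -3, -1.45, 0, 0],
    [2.5, -3, -1.45, 0, 0],
    [2.5, -3, -1.45, 0, 0],
    [2.5, -3, -1.45, 0, 0]
  ]
}}

```text
clock: 10.05
tcp_pos: [0.5877, -0.1173, 0.1468]
eef_rot: [0.521, 0.854, -0.0, -0.001]
force: [-0.3, 0.9, -0.4]
grip_width: 0.0331
grip_force: 34.9
```

Call:
{"method": "jog_arm", "body": {
  "motion": [
    [2.5, -3, -1.45, 0, 0],
    [2.5, -3, -1.45, 0, 0],
    [2.5, -3, -1.45, 0, 0],
    [2.5, -1.5, -0.7, 1, 0],
    [2.5, 0, 0, 2, 0],
    [2.5, 0, 0, 2, 0],
    [2.5, 0, 0, 0, 0],
    [2.5, 0, 0, 0, 0]
  ]
}}

```text
clock: 10.85
tcp_pos: [0.591, -0.2317, 0.0973]
eef_rot: [0.521, 0.854, -0.0, -0.002]
force: [0.2, -0.0, -0.7]
grip_width: 0.0335
grip_force: 34.9
```

Run:
```python
from h import *
rows([.595,-.232,.045],0,4,2.5)
a=snap('top','t4');b=snap('side','s4')
A=cv2.resize(a['image'][100:220,380:510,::-1],None,fx=3,fy=3);B=cv2.resize(b['image'][70:190,200:340,::-1],None,fx=3,fy=3)
cv2.imwrite('pics/c4.png',np.hstack([A,B]))
```

```text
clock 10.85 tcp [ 0.591  -0.2317  0.0973] yawx 117.3 F [ 0.24 -0.01 -0.68] w 0.0335 gf 34.89362955093384 D [ 0.004  -0.0003 -0.0523] j [-0.37  0.59  0.18  1.16  0.    0.72]
[[2.5, -0.06, 0.09, 1.31, 0.0], [2.5, -0.06, 0.09, 1.31, 0.0], [2.5, -0.06, 0.09, 1.31, 0.0], [2.5, -0.06, 0.09, 1.31, 0.0]]
```

View pics/c4.png

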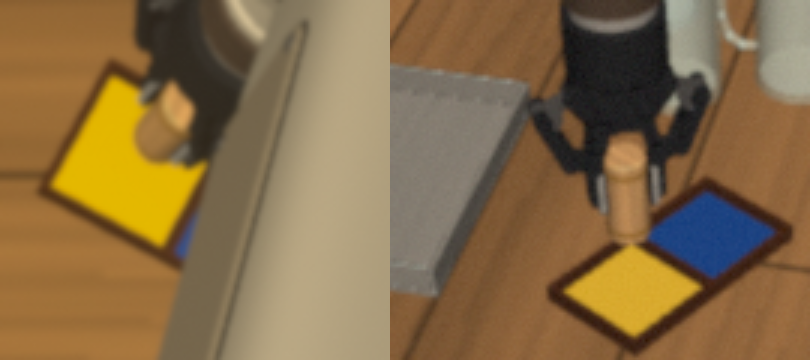

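The plug hangs upright over the yellow pocket, foot at side crop (628,235). Lower it.

Call:
{"method": "jog_arm", "body": {
  "motion": [
    [2.5, -0.1, 0.1, 1.3, 0],
    [2.5, -0.1, 0.1, 1.3, 0],
    [2.5, 0, 0.1, 1.3, 0],
    [2.5, 0, 0.1, 1.3, 0],
    [2.5, 0, 0, 0.5, 0],
    [2.5, 0, 0, 0, 0]
  ]
}}

```text
clock: 11.55
tcp_pos: [0.5954, -0.2321, 0.04]
eef_rot: [0.521, 0.854, -0.0, -0.002]
force: [0.3, 0.9, -1.2]
grip_width: 0.0332
grip_force: 34.9
```

Call:
{"method": "jog_arm", "body": {
  "motion": [
    [2.5, 0, 0, 0.2, 0],
    [2.5, 0, 0, 0.2, 0],
    [2.5, 0, 0, 0, 0]
  ]
}}

```text
clock: 11.85
tcp_pos: [0.5966, -0.2327, 0.0381]
eef_rot: [0.521, 0.854, 0.0, 0.0]
force: [0.2, -0.3, 0.1]
grip_width: 0.0329
grip_force: 34.9
```

Call:
{"method": "jog_arm", "body": {
  "motion": [
    [2.5, 0, 0, 0.1, 0],
    [2.5, 0, 0, 0, 0]
  ]
}}

```text
clock: 12.05
tcp_pos: [0.5965, -0.2326, 0.037]
eef_rot: [0.521, 0.854, 0.0, 0.0]
force: [-0.0, 0.6, -0.6]
grip_width: 0.0335
grip_force: 34.9
```

Call:
{"method": "jog_arm", "body": {
  "motion": [
    [2.5, 0, 0, 0.1, 0],
    [2.5, 0, 0, 0, 0]
  ]
}}

```text
clock: 12.25
tcp_pos: [0.5964, -0.2326, 0.0357]
eef_rot: [0.521, 0.854, -0.0, -0.0]
force: [-0.3, -0.1, -0.5]
grip_width: 0.0332
grip_force: 34.9
```

Call:
{"method": "jog_arm", "body": {
  "motion": [
    [2.5, 0, 0, 0.1, 0],
    [2.5, 0, 0, 0, 0]
  ]
}}

```text
clock: 12.45
tcp_pos: [0.5964, -0.2326, 0.0347]
eef_rot: [0.521, 0.854, -0.0, -0.0]
force: [-0.2, 0.9, -0.5]
grip_width: 0.0328
grip_force: 35.0
```

Call:
{"method": "jog_arm", "body": {
  "motion": [
    [2.5, 0, 0, 0.1, 0],
    [2.5, 0, 0, 0, 0]
  ]
}}

```text
clock: 12.65
tcp_pos: [0.5965, -0.2326, 0.0346]
eef_rot: [0.521, 0.854, 0.0, 0.0]
force: [-1.1, 0.9, 4.6]
grip_width: 0.0329
grip_force: 35.3
```

Foot on the floor. Release gently and lift.

Call:
{"method": "jog_arm", "body": {
  "motion": [
    [4, 0, 0, 0, 0],
    [5, 0, 0, 0, 0],
    [6, 0, 0, 0, 0],
    [8.5, 0, 0, 0, 0],
    [8.5, 0, 0, 0, 0],
    [8.5, 0, 0, 0, 0],
    [8.5, 0, 0, 0, 0]
  ]
}}

```text
clock: 13.35
tcp_pos: [0.5964, -0.2326, 0.0337]
eef_rot: [0.521, 0.854, -0.0, -0.0]
force: [-0.7, -0.8, -0.2]
grip_width: 0.0849
grip_force: 0.0
```

Call:
{"method": "jog_arm", "body": {
  "motion": [
    [8.5, 0, 0, -1, 0],
    [8.5, 0, 0, -2, 0],
    [8.5, 0, 0, -3, 0],
    [8.5, 0, 0, -4, 0],
    [8.5, 0, 0, -3, 0],
    [8.5, 0, 0, -1, 0],
    [8.5, 0, 0, 0, 0],
    [8.5, 0, 0, 0, 0]
  ]
}}

```text
clock: 14.15
tcp_pos: [0.5958, -0.2324, 0.1727]
eef_rot: [0.521, 0.854, -0.0, -0.001]
force: [0.2, 0.0, -0.4]
grip_width: 0.0851
grip_force: 0.0
```

Run:
```python
from h import *
b=snap('side','s5')
B=cv2.resize(b['image'][60:360,150:350,::-1],None,fx=2,fy=2)
cv2.imwrite('pics/c5.png',B)
```

```text
(no output)
```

View pics/c5.png

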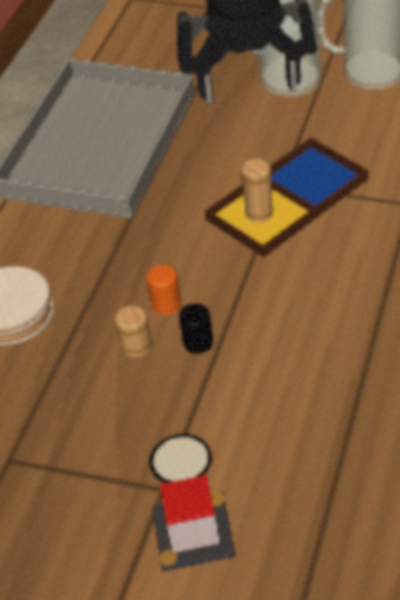

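The plug stands upright in the yellow pocket, foot at crop (258,213). The spare at (132,330) has not moved, and the gripper is clear.

```bash
python3 -c "
from plant import arm
print(arm.job_done())"
```

```text
the job is handed in; nothing more can be done
None
```

The gauge step felt 62.1 mm high and the plug 75.1 mm, so the plug is taller; it now stands upright in the yellow pocket, the spare was left where it stood, and the job is handed in (about 14 s on the robot's clock).

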